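Zero, load and read a vial photometer

TASK

Take a reading of the blue sample with the vial photometer. With the sample slide still out and the light beam clear, press the white button to zero it; then push the sprung slide by its upright pad all the way in to its end stop and let it go, so that it springs back and the stop pin catches it with the vial in the beam; then press the green button. Fingertips are enough for all of it, nothing needs gripping: do not touch or lift the vial or the stop pin, leave the other things on the bench where they are, and finish with the slide caught by the pin and both buttons released.

Things in the scene. Friction and masses are not known exactly. Their poses are not given: they have to be found in the camera images.
- photometer: Photometer on a fixed aluminium base plate. Origin on the bench (z 0) under the beam; x points from the operator into it along the slide's travel, y left, z up. mm: base x -95..110, y -119..104; black lamp house x -33..33, y 53..99, z to 68; white readout box x -75..47, y -113..-53, z to 52 (tilted display at its far end to 65); spring barrel behind to x 172. It stays put.
- slide (a joint): Travel of the sample slide along the photometer's +x, m. 0 out (start, beam clear), 0.040 caught by the pin, 0.052 end stop. A spring pushes it out: 2.5 N at 0, 6 N at the end stop; damped, 45 N per m/s. Let go before about 0.041 it springs fully out; beyond, the pin drops into its slot and it returns within 0.3 s to 0.040 and stays; it cannot be drawn out again.
- slide_pad (a point): Centre of the front face of the black rubber pad on the slide's upright steel plate: push here along the photometer's +x. Pad 52 mm wide, 42 mm high; plate 64 mm wide, 14 to 78 mm above the bench. The point is 53 mm above the bench and, slide out, 120 mm before the photometer's origin (-x). It moves with the slide.
- slide_cup (a point): Centre of the floor of the black cup in the slide, in which the sample vial stands, 20.5 mm above the bench and 80 mm behind the pad's face. Cup outer diameter 36 mm, inner 30 mm, rim 31.5 mm above the bench. It moves with the slide.
- beam (a point): Middle of the light beam between two black snouts of 18 mm diameter that face each other across the slide, 44 mm apart; 40 mm above the bench.
- stop_pin (a joint): Drop of the spring-loaded stop pin, m. 0: riding on top of the slide (start). 0.0045: dropped into the slide's slot, slide caught. It drops by itself.
- pin_knob (a point): Centre of the top of the pin's red knob (16 mm diameter, 60 mm above the bench before the drop), on a bracket 30 mm before and 28 mm to the left of the photometer's origin.
- zero_button (a joint): White zero button, m: 0 released, 0.006 fully pressed down; it counts as pressed beyond 0.004. It springs back; 1.5 N to start moving, 5 N fully down.
- zero_button_top (a point): Centre of the top of the white zero button (19 mm diameter, in a black collar of 35 mm whose top is 6 mm lower), on the readout box's near end, 70 mm above the bench when released; pressed straight down. It moves with the button.
- read_button (a joint): Green read button, m: 0 released, 0.006 fully pressed down; it counts as pressed beyond 0.004. Same spring as the white one.
- read_button_top (a point): Centre of the top of the green read button, same size and height as the white one, 48 mm farther in along x.
- sample_vial: The sample: clear vial with blue contents and a white cap, 25 mm diameter, 54 mm high, loose, standing in the slide's cup. Origin at the centre of its underside, z up.
- vial_tan: Bystander: vial with tan contents and black cap, 25 mm diameter, 54 mm high, standing on the bench at the photometer's near left corner. Origin at the centre of its underside.
- vial_grey: Bystander: vial with grey contents and black cap, 28 mm diameter, 62 mm high, standing on the bench at the photometer's near left corner. Origin at the centre of its underside.
- loupe: Bystander: black eyepiece loupe, 38 mm diameter, 32 mm high, standing on the bench. Origin at the centre of its underside. It stands beside the fixed stereo microscope (about x 0.27 to 0.60, y -0.32 to -0.10 m, 377 mm high; another as high is farther right at x 0.4, y -0.53 m): carry the fingertips round these or above 0.40 m.
- tweezers: Bystander: steel tweezers, 16 x 120 x 9 mm, lying on the bench. Origin at the centre of the underside. They lie before the fixed beige furnace (387 mm high), whose near side is at about y = 0.25 m, from x = 0.48 m on: keep the arm clear of it.
Things that resemble listed ones, but are neither listed nor needed, are in the scene too. Leave any orange or yellow look-alike of the sample_vial alone.

How it is judged:
By the outcome, as a careful person would: the job done as asked, in the order asked, and still so for the second after the job is handed in, with the robot touching nothing.
It also fails if it takes over 50 s, if anything falls off the work surface, if the arm or the gripper's body presses on something with over 40 N, if the wrist force passes 120 N, or if a joint passes its speed limit or range.

ROBOT

A 7-joint arm with a two-finger parallel gripper is mounted at the origin on a cart in front of the work surface, level with it; the furniture and walls round the work are solid. World frame = base frame: x ahead of the robot, y to its left, z up, the work surface at z = 0. Lengths are in m, angles in degrees, forces in N, time in s.
With the tool pointing down it reaches from about 0.425 to 0.875 m from the base axis. Payload 4.7 kg.
Tool frame: the origin (TCP) lies at the very end of the fingers, on their centre line; the grasp point (between the pads) lies 19 mm behind it (env.grasp_offset is the distance from the TCP to the grasp point, in m); z points along the fingers, y is the line along which they close (so a half turn about z gives the same grasp; the last joint's range is limited). The gripper opens to 87 mm and grips with 3 to 60 N. Pads are 19 mm wide; open, the fingers measure 117 mm over their backs; the gripper's body (75 mm by 190 mm) begins 51 mm behind the grasp point.
Start: joints at [71.74, 18.392, -4.016, 83.108, 1.295, 78.541, -3.26], TCP at [0.212, -0.614, 0.223] pointing down, gripper open.
Joint ranges: [-163.93, 163.93], [-17.29, 119.83], [-79.2, 71.16], [3.27, 140.29], [-89.18, 269.18], [5.43, 117.66], [-154.24, 154.24]. Speed limits (degrees/s): [147.25, 147.25, 180, 180, 180, 180, 180].

INTERFACE

Orientations are given as [roll, pitch, yaw] about the fixed x, y, z axes, in that order (R = Rz(yaw) Ry(pitch) Rx(roll)).
In Python, from cell import env gives the robot as it stands. The module is installed in compiled form; this text tells all that it offers.
- The arm moves only by the tool drive_tool, never from a script. Its argument "moves" is one flat list of numbers, 5 for each row, row after row: the shift along the tool's x, y, z in units of 40 mm (1.0 is 40 mm), then the turn about the tool's z in units of 10 degrees (1.0 is 10 degrees), then the finger opening in mm, from 0 to 87. A call has 1 to 5 rows; each row is the pose to reach, as a shift and turn from the pose commanded when the call began, along the tool's axes at that moment; what a row does not reach only later rows make up. A row lasts 1/8 s, in which the tool goes at most 62.5 mm and 10.7 degrees, less where a joint would pass 70% of its speed; a pose out of reach is approached as far as the arm can. A call with a gripper value outside its range is refused whole. The fingers move at their own pace and stop on an object; "squeeze" is the grip in N (left out, the last holds). Time passes only in rows, so rows that repeat a pose let the fingers close. It gives the time, the measured TCP pose, the force, the opening and the grip force at its end, in the units of the state.
- env.get_obs(): the state, without advancing time (a new reading comes with each control period).
- env.read_camera(name): name is "side" or "top" or "wrist"; returns (picture, depth): 420x560x3 uint8, red, green, blue; 420x560 float32, m along the optical axis (not along the pixel's ray), 0 where there is no reading.
- env.camera_model(name): a dict with "K" (3x3 intrinsics, pixels), "rvec" (rotation vector, rad) and "tvec" (3), from world to camera coordinates, as OpenCV has them; the wrist camera has in their place "tool_from_camera" (4x4, takes a point from camera to tool coordinates, whose origin is the TCP and whose axes are the flange's). Camera axes: x right, y down, z forward; pixel columns grow to the right and rows downward; lengths in m; the calibration is good to about 2 mm. A picture is of the moment at which its call begins: read the wrist's pose just before it. camera_model takes no time and is no camera call.
- env.sign_off(): hands the job in; it is judged then, once.
The state is a dict: "time_s": time; "qpos": joint angles; "joint_velocities": joint speeds; "effort": joint torques, N m; "tool_pos": TCP position; "tool_rot": TCP orientation; "force": force on the tool from outside, world axes, zero at the start; "wrist_torque": the same for the moment, N m; "grip_width": finger opening in m; "grasp_force": force on a finger pad.
Only numpy, scipy, OpenCV 4.12 (cv2) and the standard library are available. Lean on these libraries where they do the work, as an engineer would, in place of code of your own. Each camera call takes 0.05 s, during which the arm holds its last target. There are 200 camera calls.

## Working session

There is one attempt and no reset: what is moved stays moved. The work goes in short steps, Python scripts to look and compute and a tool call to move; the robot and the scene stay as the last step left them, time stands still between calls to the robot, and variables do not carry over. Pictures are saved under pics/ and viewed, at most 10 in all, crops included, and the job is handed in when it is done.

Besides the shell and the picture viewer there is one more tool, called after "Call:" by a JSON object that holds its "fn" and its "kwargs". drive_tool: Moves the arm, as the interface text tells. Its arguments: {"type":"object","properties":{"moves":{"type":"array","items":{"type":"number"}},"squeeze":{"type":"number"}},"required":["moves"]}

```bash
mkdir -p pics; python3 - <<'E'
from cell import env
import cv2,numpy as np
for n in("side","top"):
    p,d=env.read_camera(n); cv2.imwrite(f"pics/{n}0.png",p[:,:,::-1]); np.save(f"pics/{n}0.npy",d)
    m=env.camera_model(n);print(n,m)
o=env.get_obs();print(o)
E
```

```text
side {'K': array([[462.65887594,   0.        , 286.4668729 ],
       [  0.        , 462.65887594, 216.59642653],
       [  0.        ,   0.        ,   1.        ]]), 'rvec': array([ 0.45890365, -2.68208001,  1.27007919]), 'tvec': array([0.4973701 , 0.10545606, 0.83850247])}
top {'K': array([[403.44057502,   0.        , 278.86788958],
       [  0.        , 403.44057502, 203.94185807],
       [  0.        ,   0.        ,   1.        ]]), 'rvec': array([ 2.18804426, -2.19013269,  0.15261417]), 'tvec': array([0.07312434, 0.5107673 , 0.86430133])}
{'time_s': 0.1, 'qpos': array([71.74300821, 18.43417229, -4.01570574, 83.16597818,  1.2962231 ,
       78.54018492, -3.26045018]), 'joint_velocities': array([ 0.10012205, -0.18916005,  0.01646005, -0.20773238,  0.00799602,
       -0.03074247, -0.05349574]), 'effort': array([-1.27030384e-03, -4.92573810e+01, -4.05707778e-01, -3.13400137e+01,
       -6.39214274e-02,  3.94879316e-02,  5.62568607e-05]), 'tool_pos': array([ 0.21210826, -0.61391646,  0.22159511]), 'tool_rot': array([-1.79904961e+02,  6.47314726e-03,  1.90665080e+01]), 'force': array([0.18071972, 0.16565753, 0.40527128]), 'wrist_torque': array([ 0.04678028, -0.07357682, -0.02103302]), 'grasp_force': 0.0, 'grip_width': 0.08677227691844352}
```

View pics/top0.png

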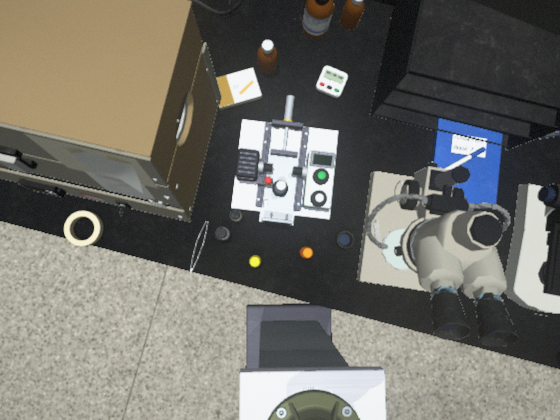

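View pics/side0.png

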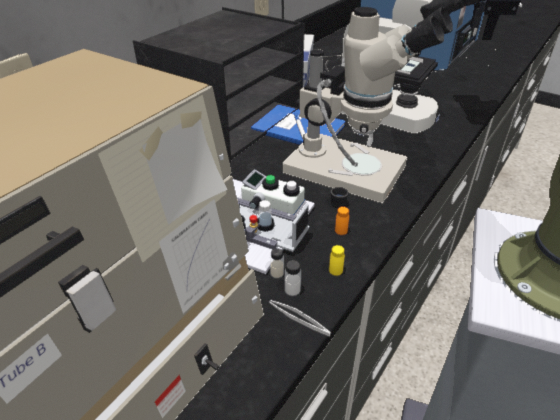

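The top view shows the photometer around (287,175): white button near (318,198), green near (321,176), pad plate near (277,218), sample vial near (280,187). The yellow (255,261) and orange (306,253) vials are the look-alikes. I'll enlarge this area to confirm and measure.

```bash
cat > h.py <<'E'
import numpy as np,cv2
from cell import env
def cam(n):
    m=env.camera_model(n);R=cv2.Rodrigues(m["rvec"])[0];return m["K"],R,m["tvec"]
def at_z(n,u,v,z):
    K,R,t=cam(n);r=R.T@np.linalg.inv(K)@[u,v,1];c=-R.T@t;return c+r*(z-c[2])/r[2]
def proj(n,P):
    K,R,t=cam(n);q=(K@(R@np.atleast_2d(P).T+t[:,None])).T;return q[:,:2]/q[:,2:]
E
python3 - <<'E'
import cv2
p=cv2.imread("pics/top0.png")[110:235,220:360]
cv2.imwrite("pics/crop.png",cv2.resize(p,None,fx=4.5,fy=4.5,interpolation=cv2.INTER_CUBIC))
p=cv2.imread("pics/side0.png")[165:285,220:360]
cv2.imwrite("pics/crops.png",cv2.resize(p,None,fx=4.5,fy=4.5,interpolation=cv2.INTER_CUBIC))
E
```

```text
(no output)
```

View pics/crop.png

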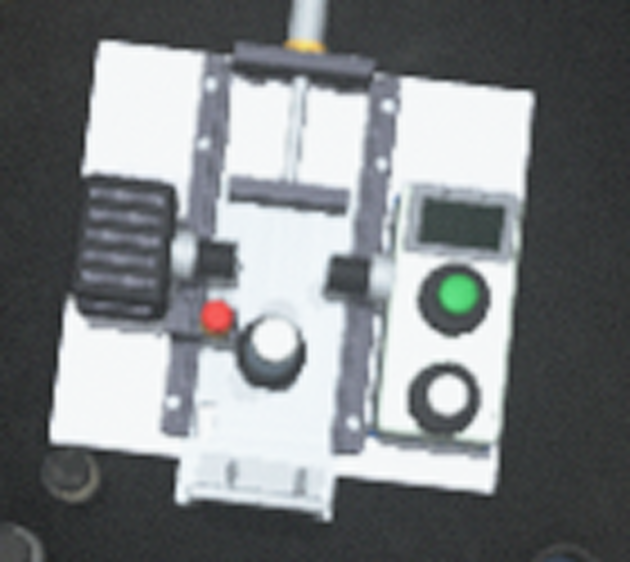

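View pics/crops.png

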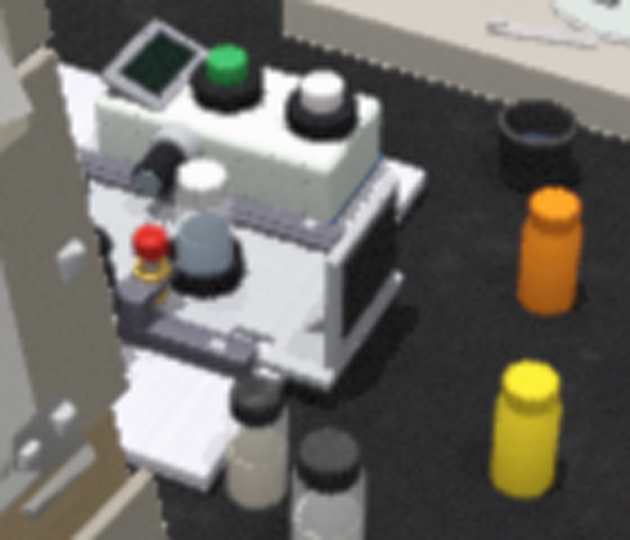

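```bash
cat > fit.py <<'E'
from h import *
from scipy.optimize import least_squares
up=lambda q,o:(np.array(q)+.5)/4.5-.5+o
T=up([(447,396),(460,294),(217,314),(277,337)],(220,110))
S=up([(322,80),(228,53),(151,235),(202,168)],(220,165))
def pts(s):
    x,y,a,zx,zy=s;L=np.array([[zx,zy,.07],[zx+.048,zy,.07],[-.03,.028,.06],[-.04,0,.0745]])
    c,n=np.cos(a),np.sin(a);return np.c_[x+c*L[:,0]-n*L[:,1],y+n*L[:,0]+c*L[:,1],L[:,2]]
f=lambda s:np.r_[proj("top",pts(s))-T,proj("side",pts(s))-S].ravel()
g=at_z("top",290,165,.02)
r=least_squares(f,[g[0],g[1],-.1,-.05,-.08]);s=r.x
print("x,y,yaw",s[:2],np.degrees(s[2]),"btn",s[3:]);print(r.fun.reshape(-1,2).round(1));print(pts(s).round(4))
c,n=np.cos(s[2]),np.sin(s[2]);W=lambda X,Y:(s[0]+c*X-n*Y,s[1]+n*X+c*Y)
print("pad",W(-.12,0))
for q in [(98,40),(533,92),(50,442),(493,493),(180,500),(330,517)]:
    z=.078 if q[1]>495 else .012
    P=at_z("top",*up(q,(220,110)),z)-[s[0],s[1],0];print(q,(P[0]*c+P[1]*n).round(4),(-P[0]*n+P[1]*c).round(4))
E
python3 fit.py
```

```text
x,y,yaw [0.58627837 0.06626686] -6.327659016469136 btn [-0.0565205  -0.08478009]
[[ 1.  -0.5]
 [ 0.3 -0.3]
 [-0.   0. ]
 [-0.4  0. ]
 [ 0.3  1.2]
 [ 0.   1.2]
 [ 0.  -1.3]
 [ 0.1  0.7]]
[[ 0.5208 -0.0118  0.07  ]
 [ 0.5685 -0.0171  0.07  ]
 [ 0.5595  0.0974  0.06  ]
 [ 0.5465  0.0707  0.0745]]
pad (np.float64(0.4670094260865383), np.float64(0.07949255887341589))
(98, 40) 0.11 0.1032
(533, 92) 0.1094 -0.1187
(50, 442) -0.095 0.103
(493, 493) -0.0959 -0.1178
(180, 500) -0.1201 0.0352
(330, 517) -0.1204 -0.0338
```

The fit is good: residuals are about 1 px, and the base corners and plate edges match the given dimensions within 1–2 mm. The pad, knob and buttons are each the only ones of their kind. I'll rise above the microscopes first with the fingers closed.

Call:
{"fn": "drive_tool", "kwargs": {"moves": [0, 0, -1.5, 0, 0, 0, 0, -3, 0, 0, 0, 0, -4.5, 0, 0, 0, 0, -5.9, 0, 0, 0, 0, -5.9, 0, 0], "squeeze": 10}}

```text
time_s: 0.72
tool_pos: [0.2128, -0.6153, 0.464]
tool_rot: [179.5, -0.0, 19.1]
force: [0.3, 0.6, -0.2]
grip_width: 0.0447
grasp_force: 0.0
```

```bash
cat > go.py <<'E'
import sys,numpy as np
from cell import env
from scipy.spatial.transform import Rotation as R
o=env.get_obs();r=R.from_euler("xyz",o["tool_rot"],degrees=True)
x,y,z,w=map(float,sys.argv[1:5]);d=r.inv().apply(np.array([x,y,z])-o["tool_pos"])/.04
print(o["time_s"],o["tool_pos"].round(4),o["tool_rot"].round(2),o["qpos"].round(1),o["force"].round(1));print("units",d.round(2),"turn",-(w-o["tool_rot"][2])/10)
E
python3 go.py .522 -.012 .46 83.7
```

```text
0.725 [ 0.2128 -0.6153  0.464 ] [ 1.7948e+02 -2.0000e-02  1.9070e+01] [ 70.8  19.3  -3.4  54.7   1.2 105.5  -3. ] [ 0.3  0.6 -0.2]
units [ 12.23 -11.73  -0.  ] turn -6.463219921704966
```

Call:
{"fn": "drive_tool", "kwargs": {"moves": [1.0, -1.0, 0, -0.6, 0, 2.0, -2.0, 0, -1.2, 0, 3.0, -3.0, 0, -1.8, 0, 4.1, -3.9, 0, -2.4, 0, 5.1, -4.9, 0, -3.0, 0]}}

```text
time_s: 1.35
tool_pos: [0.3417, -0.3604, 0.4571]
tool_rot: [-179.9, -0.0, 49.3]
force: [0.7, -0.2, -0.8]
grip_width: 0.0019
grasp_force: 0.0
```

```bash
python3 go.py .522 -.012 .46 83.7
```

```text
1.35 [ 0.3417 -0.3604  0.4571] [-1.7989e+02 -1.0000e-02  4.9280e+01] [ 5.910e+01 -1.000e-01 -1.550e+01  7.790e+01 -0.000e+00  1.023e+02
  2.800e+00] [ 0.7 -0.2 -0.8]
units [ 9.54 -2.27 -0.07] turn -3.441745867689266
```

Call:
{"fn": "drive_tool", "kwargs": {"moves": [1.3, -0.3, 0, -0.5, 0, 2.6, -0.6, 0, -1.0, 0, 3.9, -0.9, 0, -1.5, 0, 5.2, -1.2, 0, -2.0, 0, 6.5, -1.5, 0, -2.5, 0]}}

```text
time_s: 1.98
tool_pos: [0.4663, -0.1251, 0.4574]
tool_rot: [-179.9, 0.0, 74.2]
force: [0.4, -0.4, 0.5]
grip_width: 0.0007
grasp_force: 0.0
```

```bash
python3 go.py .522 -.012 .46 83.7
```

```text
1.975 [ 0.4663 -0.1251  0.4574] [-1.7991e+02  2.0000e-02  7.4210e+01] [ 44.4  -1.5 -31.3  79.   -0.8 102.3  -2.9] [ 0.4 -0.4  0.5]
units [ 3.1   0.57 -0.07] turn -0.9487690620788001
```

Call:
{"fn": "drive_tool", "kwargs": {"moves": [1.1, 0.2, 0, -0.4, 0, 2.2, 0.4, 0, -0.7, 0, 3.1, 0.6, 0, -0.9, 0, 3.1, 0.6, 1.2, -0.9, 0, 3.1, 0.6, 2.6, -0.9, 0]}}

```text
time_s: 2.6
tool_pos: [0.5234, -0.0132, 0.3526]
tool_rot: [180.0, -0.0, 83.2]
force: [0.9, -0.4, -0.7]
grip_width: 0.0005
grasp_force: 0.0
```

```bash
python3 go.py .521 -.012 .10 83.7
```

```text
2.6 [ 0.5234 -0.0132  0.3526] [ 1.7997e+02 -1.0000e-02  8.3170e+01] [ 36.6   3.  -39.4  87.1   1.9  90.5  -9.6] [ 0.9 -0.4 -0.7]
units [ 0.02 -0.07  6.32] turn -0.0528877269554016
```

Call:
{"fn": "drive_tool", "kwargs": {"moves": [0, 0, 1.5, 0, 0, 0, 0, 3, 0, 0, 0, -0.1, 4.5, 0, 0, 0, -0.1, 6.0, 0, 0, 0, -0.1, 6.0, 0, 0]}}

```text
time_s: 3.22
tool_pos: [0.5142, -0.0135, 0.1096]
tool_rot: [-179.3, -0.0, 83.1]
force: [0.3, 1.2, 0.4]
grip_width: 0.0006
grasp_force: 0.0
```

```bash
python3 - <<'E'
from h import *
p,d=env.read_camera("top")
q,_=env.read_camera("side")
a=cv2.resize(p[120:240,230:350],(560,560),interpolation=2);b=cv2.resize(q[150:270,220:340],(560,560),interpolation=2)
cv2.imwrite("pics/t1.png",cv2.resize(np.hstack([a,b]),(800,400))[:,:,::-1])
E
python3 go.py .521 -.012 .076 83.7
```

```text
3.325 [ 0.5196 -0.0134  0.1154] [ 1.7999e+02 -2.0000e-02  8.3080e+01] [ 34.9  10.5 -39.5 107.9   7.4  64.1 -14.2] [-0.2 -0.4  1.5]
units [0.04 0.03 0.99] turn -0.06198642277217914
```

View pics/t1.png

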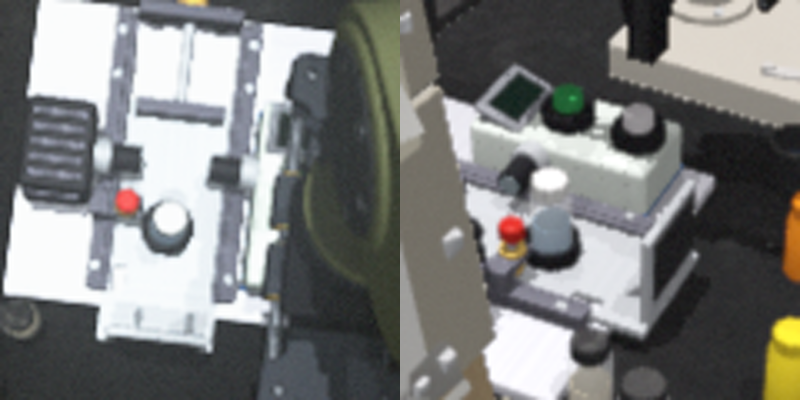

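The tip (dark, bottom near (650,60) in the right half) hangs over the white button (638,120). Next I'll lower it in small steps.

Call:
{"fn": "drive_tool", "kwargs": {"moves": [0, 0, 0.3, 0, 0, 0, 0, 0.6, 0, 0, 0, 0, 0.9, 0, 0, 0, 0, 0.9, 0, 0]}}

```text
time_s: 3.82
tool_pos: [0.5183, -0.0136, 0.0774]
tool_rot: [-179.9, -0.0, 83.1]
force: [0.0, 0.4, -0.3]
grip_width: 0.0004
grasp_force: 0.0
```

```bash
python3 go.py .521 -.012 .0647 83.7; python3 - <<'E'
from h import *
o=env.get_obs();q=env.read_camera("side")[0]
print((proj("side",o["tool_pos"])-[220,150])*3.33+[400,0])
cv2.imwrite("pics/t2.png",cv2.resize(q[130:230,230:360],(780,600),interpolation=2)[:,:,::-1])
E
```

```text
3.825 [ 0.5183 -0.0136  0.0774] [-179.87   -0.     83.07] [ 34.1  13.2 -39.  110.1   9.5  60.  -16. ] [ 0.   0.4 -0.3]
units [0.05 0.06 0.32] turn -0.06256005272190066
[[642.86769765 100.81732403]]
```

View pics/t2.png

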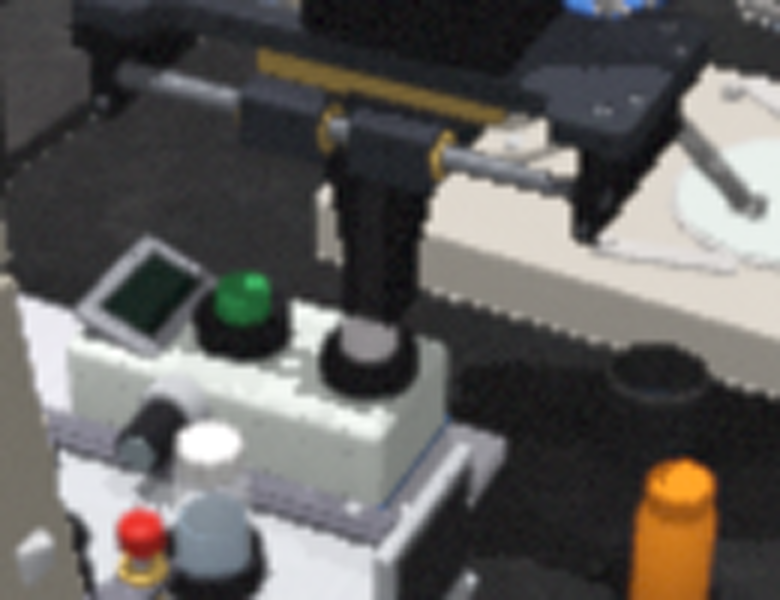

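The tip, at (380,310), is just above the white button (368,338) and centred on it. Now I'll press.

Call:
{"fn": "drive_tool", "kwargs": {"moves": [0, 0, 0.1, 0, 0, 0, 0, 0.2, 0, 0, 0, 0, 0.3, 0, 0, 0, 0, 0.32, 0, 0, 0, 0, 0.32, 0, 0]}}

```text
time_s: 4.5
tool_pos: [0.5199, -0.0136, 0.0682]
tool_rot: [179.9, 0.1, 83.1]
force: [-6.2, 0.1, 19.4]
grip_width: 0.0005
grasp_force: 9.3
```

```bash
python3 go.py .521 -.012 .0645 83.7
```

```text
4.5 [ 0.5199 -0.0136  0.0682] [1.7995e+02 8.0000e-02 8.3070e+01] [ 33.7  14.  -38.9 110.5  10.3  58.9 -16.6] [-6.2  0.1 19.4]
units [0.04 0.02 0.09] turn -0.06319021789870334
```

```bash
python3 go.py .521 -.012 .0645 83.7; python3 - <<'E'
from h import *
q=env.read_camera("side")[0]
cv2.imwrite("pics/t3.png",cv2.resize(q[130:230,230:360],(780,600),interpolation=2)[:,:,::-1])
E
python3 go.py .521 -.012 .0645 83.7
```

```text
4.5 [ 0.5199 -0.0136  0.0682] [1.7995e+02 8.0000e-02 8.3070e+01] [ 33.7  14.  -38.9 110.5  10.3  58.9 -16.6] [-6.2  0.1 19.4]
units [0.04 0.02 0.09] turn -0.06319021789870334
4.55 [ 0.5199 -0.0136  0.0682] [1.7995e+02 8.0000e-02 8.3070e+01] [ 33.7  14.  -38.9 110.5  10.3  58.9 -16.6] [-6.2 -1.2 17.9]
units [0.04 0.02 0.09] turn -0.06293212066868108
```

View pics/t3.png

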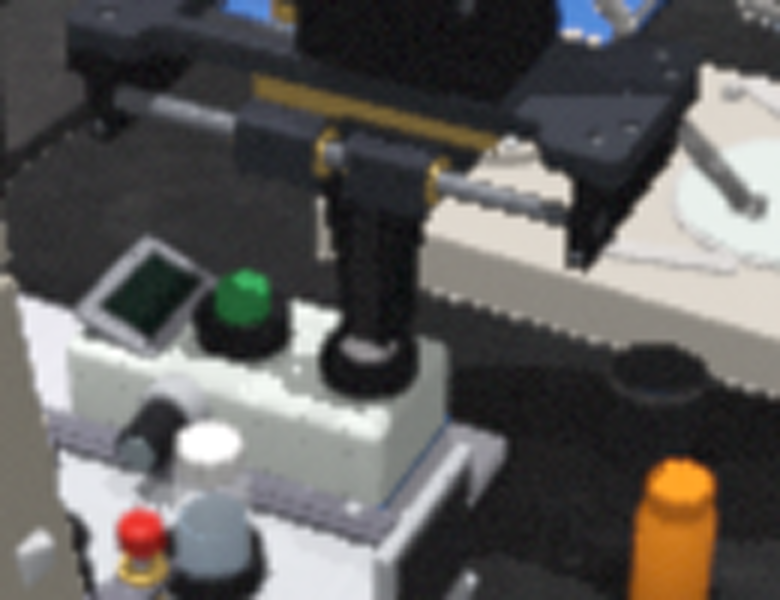

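The white button's visible height has shrunk to nearly collar level (365,350). 18 N is well above the 5 N spring, so it should be on its stop. I'll raise in small steps and read the spring profile to confirm the full stroke.

Call:
{"fn": "drive_tool", "kwargs": {"moves": [0, 0, -0.1, 0, 0, 0, 0, -0.1, 0, 0]}}

```text
time_s: 4.8
tool_pos: [0.5199, -0.0136, 0.0703]
tool_rot: [179.9, 0.0, 83.1]
force: [0.0, -0.3, 3.8]
grip_width: 0.0005
grasp_force: 1.9
```

Call:
{"fn": "drive_tool", "kwargs": {"moves": [0, 0, -0.05, 0, 0, 0, 0, -0.05, 0, 0]}}

```text
time_s: 5.05
tool_pos: [0.5198, -0.0136, 0.0719]
tool_rot: [179.9, -0.0, 83.1]
force: [1.8, 0.9, 3.1]
grip_width: 0.0006
grasp_force: 1.4
```

Call:
{"fn": "drive_tool", "kwargs": {"moves": [0, 0, -0.05, 0, 0, 0, 0, -0.05, 0, 0]}}

```text
time_s: 5.3
tool_pos: [0.5192, -0.0136, 0.0737]
tool_rot: [-180.0, 0.0, 83.1]
force: [0.8, 0.5, 3.0]
grip_width: 0.0006
grasp_force: 0.9
```

Call:
{"fn": "drive_tool", "kwargs": {"moves": [0, 0, -0.05, 0, 0, 0, 0, -0.05, 0, 0]}}

```text
time_s: 5.55
tool_pos: [0.5184, -0.0137, 0.0752]
tool_rot: [-179.9, 0.0, 83.1]
force: [-0.6, -0.3, 0.4]
grip_width: 0.0006
grasp_force: 0.0
```

The stroke is confirmed: 6 mm of spring travel (TCP z 0.068 to 0.074), fully pressed and released. The TCP z reads about 4 mm high. Next I'll go up and round to the front of the pad.

Call:
{"fn": "drive_tool", "kwargs": {"moves": [0, 0, -0.8, 0, 0, 0, 0, -1.6, 0, 0, 0, 0, -1.6, 0, 0]}}

```text
time_s: 5.92
tool_pos: [0.5206, -0.0136, 0.1417]
tool_rot: [179.8, 0.0, 83.1]
force: [0.3, -0.3, 0.3]
grip_width: 0.0007
grasp_force: 0.0
```

```bash
python3 go.py .430 .0835 .14 83.7; python3 - <<'E'
from h import *
for n,u,v,z in [("yellow",255,261,.05),("orange",306,253,.05),("tan",235.5,215,.054),("grey",222,233,.062)]: print(n,at_z("top",u,v,z).round(3))
E
```

```text
5.925 [ 0.5206 -0.0136  0.1417] [1.7979e+02 3.0000e-02 8.3060e+01] [ 35.6   8.8 -39.8 106.3   6.2  66.8 -13.3] [ 0.3 -0.3  0.3]
units [ 2.14 -2.54  0.03] turn -0.0637755540818162
yellow [0.388 0.124 0.05 ]
orange [0.404 0.017 0.05 ]
tan [0.484 0.166 0.054]
grey [0.446 0.193 0.062]
```

Call:
{"fn": "drive_tool", "kwargs": {"moves": [0.7, -0.9, 0, 0, 0, 1.4, -1.7, 0, 0, 0, 2.1, -2.5, 0, 0, 0, 2.1, -2.5, 0, 0, 0, 2.1, -2.5, 0, 0, 0]}}

```text
time_s: 6.55
tool_pos: [0.4299, 0.0811, 0.1391]
tool_rot: [-180.0, 0.0, 83.1]
force: [-0.1, -0.7, -0.7]
grip_width: 0.0007
grasp_force: 0.0
```

```bash
python3 go.py .430 .0835 .055 83.7
```

```text
6.55 [0.4299 0.0811 0.1391] [-1.7996e+02  5.0000e-02  8.3050e+01] [ 32.6  -3.4 -44.8 116.5  -2.6  66.  -18.1] [-0.1 -0.7 -0.7]
units [ 0.06 -0.    2.1 ] turn -0.06477169460051754
```

Call:
{"fn": "drive_tool", "kwargs": {"moves": [0, 0, 0.7, 0, 0, 0.1, 0, 1.4, 0, 0, 0.1, 0, 2.1, 0, 0, 0.1, 0, 2.1, 0, 0]}}

```text
time_s: 7.05
tool_pos: [0.4289, 0.0849, 0.0536]
tool_rot: [-179.7, -0.0, 83.0]
force: [0.1, -0.7, 0.6]
grip_width: 0.0005
grasp_force: 0.0
```

```bash
python3 go.py .4521 .0812 .055 83.7;  python3 - <<'E'
from h import *
q=env.read_camera("side")[0]
cv2.imwrite("pics/t4.png",cv2.resize(q[150:290,230:370],(600,600),interpolation=2)[:,:,::-1])
E
```

```text
7.05 [0.4289 0.0849 0.0536] [-1.7967e+02 -2.0000e-02  8.2990e+01] [ 30.9   5.  -46.4 121.4   4.2  55.5 -24.8] [ 0.1 -0.7  0.6]
units [-0.02  0.59 -0.04] turn -0.07063499742485675
```

View pics/t4.png

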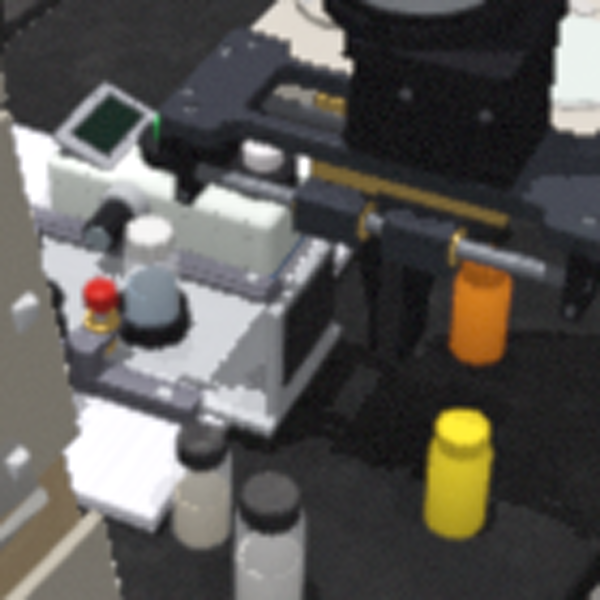

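The fingertips (395,320) stand clear in front of the pad (305,320), and the bystanders are clear of them. Now I'll push along tool y.

Call:
{"fn": "drive_tool", "kwargs": {"moves": [0, 0.2, 0, 0, 0, 0, 0.4, 0, 0, 0, 0, 0.6, 0, 0, 0, 0, 0.8, 0, 0, 0, 0, 0.8, 0, 0, 0]}}

```text
time_s: 7.72
tool_pos: [0.4625, 0.082, 0.0556]
tool_rot: [-180.0, -0.0, 83.1]
force: [-0.5, 0.4, 0.3]
grip_width: 0.0004
grasp_force: 0.6
```

Call:
{"fn": "drive_tool", "kwargs": {"moves": [0, 0.2, 0, 0, 0, 0, 0.4, 0, 0, 0, 0, 0.6, 0, 0, 0, 0, 0.8, 0, 0, 0, 0, 0.8, 0, 0, 0]}}

```text
time_s: 8.35
tool_pos: [0.4928, 0.0785, 0.0553]
tool_rot: [-179.8, 0.0, 83.1]
force: [-4.8, 0.4, 3.2]
grip_width: 0.0002
grasp_force: 2.4
```

Call:
{"fn": "drive_tool", "kwargs": {"moves": [0, 0.2, 0, 0, 0, 0, 0.4, 0, 0, 0, 0, 0.5, 0, 0, 0, 0, 0.6, 0, 0, 0, 0, 0.6, 0, 0, 0]}}

```text
time_s: 8.98
tool_pos: [0.5109, 0.0765, 0.0546]
tool_rot: [-179.2, 0.2, 83.2]
force: [-18.4, 2.5, 15.4]
grip_width: 0.0007
grasp_force: 9.7
```

18 N at about 52 mm of travel is the end stop. I'll let go by retreating straight back.

Call:
{"fn": "drive_tool", "kwargs": {"moves": [0, -0.6, 0, 0, 0, 0, -1.2, 0, 0, 0, 0, -1.8, 0, 0, 0, 0, -2.1, 0, 0, 0, 0, -2.1, 0, 0, 0]}}

```text
time_s: 9.6
tool_pos: [0.4348, 0.0851, 0.056]
tool_rot: [179.9, 0.0, 83.1]
force: [0.7, -0.4, -0.4]
grip_width: 0.0006
grasp_force: 0.0
```

```bash
python3 go.py .430 .0835 .14 83.7; python3 - <<'E'
from h import *
q=env.read_camera("side")[0]
cv2.imwrite("pics/t5.png",cv2.resize(q[150:290,230:370],(600,600),interpolation=2)[:,:,::-1])
E
```

```text
9.6 [0.4348 0.0851 0.056 ] [1.7992e+02 5.0000e-02 8.3080e+01] [ 31.2   5.3 -46.8 120.8   4.8  55.5 -25.1] [ 0.7 -0.4 -0.4]
units [-0.06 -0.11 -2.1 ] turn -0.06209127650787423
```

View pics/t5.png

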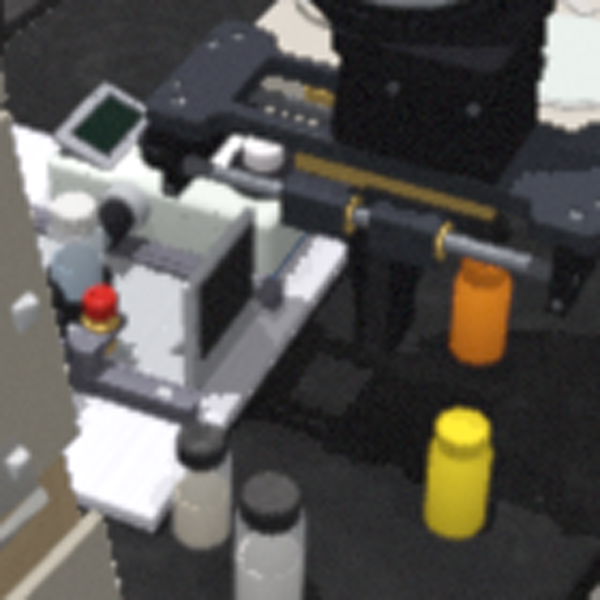

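The slide plate (215,290) stays in, the vial (75,250) is at the snouts, and the red knob has dropped about 6 px, so it is caught. Next is the green button.

Call:
{"fn": "drive_tool", "kwargs": {"moves": [0, 0, -0.8, 0, 0, 0, 0, -1.6, 0, 0, 0, 0, -2.3, 0, 0, 0, 0, -2.3, 0, 0]}}

```text
time_s: 10.15
tool_pos: [0.4374, 0.0854, 0.1501]
tool_rot: [179.7, -0.0, 83.0]
force: [-0.1, 0.9, -0.2]
grip_width: -0.0
grasp_force: 0.0
```

```bash
python3 go.py .568 -.0175 .14 83.7
```

```text
10.15 [0.4374 0.0854 0.1501] [ 1.7968e+02 -5.0000e-02  8.3030e+01] [ 33.6  -3.3 -46.1 115.   -2.5  67.  -18.5] [-0.1  0.9 -0.2]
units [-2.16  3.55  0.27] turn -0.06663154406484181
```

Call:
{"fn": "drive_tool", "kwargs": {"moves": [-0.6, 1.0, 0, 0, 0, -1.2, 2.0, 0, 0, 0, -1.8, 2.9, 0, 0, 0, -2.2, 3.5, 0, 0, 0, -2.2, 3.5, 0, 0, 0]}}

```text
time_s: 10.78
tool_pos: [0.564, -0.0212, 0.1458]
tool_rot: [-179.9, -0.1, 82.9]
force: [-0.6, -0.6, -0.3]
grip_width: 0.0003
grasp_force: 0.0
```

```bash
python3 go.py .568 -.0175 .080 83.7
```

```text
10.775 [ 0.564  -0.0212  0.1458] [-1.7989e+02 -7.0000e-02  8.2850e+01] [ 35.5  15.2 -41.4  99.9  10.6  69.  -15.9] [-0.6 -0.6 -0.3]
units [0.1  0.09 1.64] turn -0.08486547095636325
```

Call:
{"fn": "drive_tool", "kwargs": {"moves": [0.1, 0.1, 0.5, 0, 0, 0.1, 0.1, 1.0, 0, 0, 0.1, 0.1, 1.4, 0, 0, 0.1, 0.1, 1.6, 0, 0, 0.1, 0.1, 1.6, 0, 0]}}

```text
time_s: 11.4
tool_pos: [0.5669, -0.0153, 0.0831]
tool_rot: [-179.9, 0.0, 83.1]
force: [0.2, -0.1, 0.9]
grip_width: 0.0006
grasp_force: 0.0
```

```bash
python3 go.py .568 -.0175 .0675 83.7
```

```text
11.4 [ 0.5669 -0.0153  0.0831] [-1.7994e+02  1.0000e-02  8.3080e+01] [ 33.5  19.4 -40.5 103.2  14.   62.6 -18.8] [ 0.2 -0.1  0.9]
units [-0.05  0.04  0.39] turn -0.06151631585844797
```

Call:
{"fn": "drive_tool", "kwargs": {"moves": [0, 0, 0.15, 0, 0, 0, 0, 0.25, 0, 0, 0, 0, 0.35, 0, 0, 0, 0, 0.43, 0, 0, 0, 0, 0.43, 0, 0]}}

```text
time_s: 12.02
tool_pos: [0.5678, -0.0155, 0.0683]
tool_rot: [180.0, 0.1, 83.1]
force: [-4.2, -0.9, 12.5]
grip_width: 0.0002
grasp_force: 6.4
```

Same hard-stop height (0.0683) at 12.5 N, so it is fully pressed. Now I'll release and rise clear.

Call:
{"fn": "drive_tool", "kwargs": {"moves": [0, 0, -0.3, 0, 0, 0, 0, -1.2, 0, 0, 0, 0, -2.4, 0, 0, 0, 0, -3.6, 0, 0, 0, 0, -3.6, 0, 0]}}

```text
time_s: 12.65
tool_pos: [0.5699, -0.015, 0.2148]
tool_rot: [179.6, 0.0, 83.1]
force: [-0.1, -0.1, -0.5]
grip_width: 0.0001
grasp_force: 0.0
```

Call:
{"fn": "drive_tool", "kwargs": {"moves": [0, 0, -0.5, 0, 0, 0, 0, -0.5, 0, 0, 0, 0, -0.5, 0, 0]}}

```text
time_s: 13.02
tool_pos: [0.567, -0.0154, 0.2297]
tool_rot: [-179.9, 0.0, 83.1]
force: [0.1, -0.2, -0.6]
grip_width: 0.0003
grasp_force: 0.0
```

```bash
python3 - <<'E'
from h import *
q=env.read_camera("side")[0]
cv2.imwrite("pics/t6.png",cv2.resize(q[150:290,220:360],(600,600),interpolation=2)[:,:,::-1])
E
```

```text
(no output)
```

View pics/t6.png

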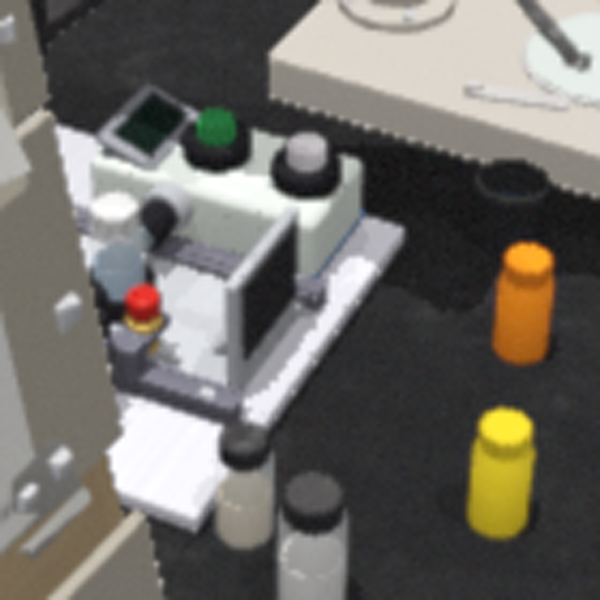

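Both buttons are up (green at (215,125), white at (305,150)). The slide is in with the vial in the beam, the pin is dropped, and the bystanders haven't moved.

```bash
python3 -c "
from cell import env;print(env.sign_off())"
```

```text
the job is handed in; nothing more can be done
None
```

I zeroed the photometer with the slide out, pushed the slide to its end stop so the pin caught it with the blue vial in the beam, then pressed green; I handed the job in at about 13 s with both buttons released and the bystanders in view unmoved (no verdict was returned).

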